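# Close the boot tray and press its joiner cap home

### The job

On the shoe rack's boot tray, slide the loose board along its rails until it butts flush against the fixed board, so the two half studs meet as one. Then put the metal snap cap squarely over the stud and press it down past the click until it is fully home, both boards still flush. Finish still holding on: the gripper must keep pressing the cap down firmly (10 N or so) when you stop, and leave the polish tin, boot jack and clog alone.

Things in the scene. Friction and masses are not known exactly. Their poses are not given: they have to be found in the camera images.
- bed: boot tray, fixed to the rack top (yaw within 0.4): dark base 120 (x) x 320 (y) x 8 mm, y = -230 to +90; two rails along y, inner faces 94 mm apart, tops at z = 20 mm; between them at the +y end a fixed board 90 x 80 x 30 mm, top at z = 38 mm. Origin on the rack top under the seam: the fixed board's butting face is the plane y = 0, looking to -y down the open channel
- seat (a point): point on the seam at the fixed board's top (38 mm above the bed's origin, bed's axes), foot of the stud's middle; the cap's underside centre comes here when home. Here stands the fixed half of a square steel stud: 20 mm in x, y = 0 to 10 mm, 18 mm tall, top 4 mm chamfered, with a sprung catch sticking 4 mm out of each x face, 8 mm above the board
- board: loose board, about 0.3 kg, 90 (x) x 80 (y) x 30 mm, flat on the base between the rails (2 mm play each side), 25 to 60 mm short of the fixed board. Origin under its middle, axes as the bed's; butting face at y = +40 mm with the matching half stud on top (20 mm in x, y = 30 to 40 mm, 18 mm tall). Slides to the bed's +y against about 2 N of friction
- board_face (a point): foot of the middle of the loose board's butting face; it meets the bed's y = 0 plane when flush
- board_back (a point): middle of the loose board's rear end face, 15 mm above its underside: the place to push. The channel behind it is free for at least 50 mm, 94 mm wide
- cap: snap cap, aluminium, about 70 g, upright on the rack top, mouth down: square skirt 36 x 36 mm, 27 mm tall, and centred on it a square grip block 22 x 22 mm, 24 mm tall (51 mm overall). Origin at its underside's centre, z up, sides along x and y. Mouth 23.4 mm square: goes over the joined 20 mm stud at any quarter turn with 1.7 mm to spare each side
- cap_grip (a point): on the cap, middle of the grip block, 39 mm above its underside. When pressed on, the cap meets the stud's tip 18 mm above home; the catches resist with up to about 8 N from 10 to 8 mm above home, then the force drops to almost none; about 3 mm above home they snap in over its lip and draw it down; it is home when the underside rests on the boards
- polish_tin: bystander: round flat tin, 72 mm across, 26 mm tall, origin under its centre. It and the cap may have swapped places
- boot_jack: bystander: cast-iron boot jack like a beetle, about 215 x 120 x 48 mm, origin on the rack top under its middle, feelers to its +x
- clog: bystander: yellow wooden clog, about 245 x 85 x 90 mm, toe to its +x, origin on the rack top under its middle

How it is judged:
By the outcome, as a careful person would: the job done as asked, in the order asked, and still so for the second after the job is handed in, while the arm keeps its last pose, push and grip.
It also fails if it takes over 50 s, if anything falls off the work surface, if the arm or the gripper's body presses on something with over 40 N, if the wrist force passes 120 N, or if a joint passes its speed limit or range.

### The arm

A 6-joint arm with a two-finger parallel gripper is mounted at the origin on the work surface. World frame = base frame: x ahead of the robot, y to its left, z up, the work surface at z = 0. Lengths are in m, angles in degrees, forces in N, time in s.
With the tool pointing down it reaches from about 0.35 to 0.925 m from the base axis. Payload 6.4 kg.
Tool frame: the origin (TCP) lies between the finger pads; the fingertips stand 14 mm ahead of it and the grasp point (between the pads) lies 5 mm behind it; z points along the fingers, y is the line along which they close (so a half turn about z gives the same grasp; the last joint's range is limited). The gripper opens to 85 mm and grips with 20 to 120 N. Pads are 22 mm wide; open, the fingers measure 114 mm over their backs; the gripper's body (76 mm by 85 mm) begins 54 mm behind the grasp point. The pads swing forward as they close: fully open they stand 13 mm farther back than shut.
Start: joints at [-87.21, 14.043, 89.255, -0, 76.702, -9.975], TCP at [0.144, -0.634, 0.218] pointing down, gripper open.
Joint ranges: [-179.41, 179.41], [-58.25, 129.5], [7.25, 145.43], [-54.29, 234.29], [11.92, 165.04], [-157.13, 157.13]. Speed limits (degrees/s): [147.25, 147.25, 180, 180, 180, 180].

### API

Orientations are given as [roll, pitch, yaw] about the fixed x, y, z axes, in that order (R = Rz(yaw) Ry(pitch) Rx(roll)).
In Python, from cell import arm, camrig, ticket gives the robot as it stands (arm), with the cameras (camrig) and the job (ticket).
- The arm moves only by the shell command python3 shift.py 'ROWS'. ROWS is a JSON list that holds a single list of rows (three levels of brackets), with 1 to 8 rows, each of 7 numbers: dx, dy, dz in m, then a rotation vector rx, ry, rz in degrees, then the opening from 0.0 (shut) to 1.0 (fully open); each row shifts and turns the commanded pose from where the row before left it, along the tool's axes as they then stand; what a row does not reach is not made up. A row lasts 1/8 s, in which the tool goes at most 0.0625 m and 10.7 degrees, less where a joint would pass 70% of its speed; a pose out of reach is approached as far as the arm can. The fingers move at their own pace and stop on an object; the grip force is fixed at half the most. Time passes only in rows, so rows that do not move let the fingers close. It prints the time, the measured TCP pose, the force, the opening and the grip force at its end. Input that does not fit is refused with a message, and nothing moves.
- arm.get_obs(): the state, without advancing time (a new reading comes with each control period).
- camrig.grab_frame(name): name is "side" or "top" or "wrist"; returns a dict with "image" (420x560x3 uint8, blue, green, red), "intrinsics" (3x3 intrinsics, pixels), "pose" (4x4, takes a point from camera to world coordinates); the wrist camera has in their place "hand_eye" (4x4, takes a point from camera to tool coordinates, whose origin is the TCP and whose axes are the flange's). Camera axes: x right, y down, z forward; pixel columns grow to the right and rows downward; lengths in m; the calibration is good to about 2 mm. A picture is of the moment at which its call begins: read the wrist's pose just before it. There is no depth.
- ticket.sign_off(): hands the job in; it is judged then, once.
The state is a dict: "clock": time; "qpos": joint angles; "joint_velocities": joint speeds; "joint_efforts": joint torques, N m; "eef_pos": TCP position; "tcp_rot": TCP orientation; "ft_force": force on the tool from outside, world axes, zero at the start; "moment": the same for the moment, N m; "grip_width": opening from 0.0 (shut) to 1.0 (fully open); "grip_force": force on a finger pad.
Only numpy, scipy, OpenCV 4.12 (cv2) and the standard library are available. Lean on these libraries where they do the work, as an engineer would, in place of code of your own. Each camera call takes 0.05 s, during which the arm holds its last target. There are 200 camera calls.

## Working session

There is one attempt and no reset: what is moved stays moved. The work goes in short steps, Python scripts to look and compute and a shell command to move; the robot and the scene stay as the last step left them, time stands still between calls to the robot, and variables do not carry over. Pictures are saved under pics/ and viewed, at most 10 in all, crops included, and the job is handed in when it is done.

```bash
ls; mkdir -p pics; cat > h.py <<'E'
import numpy as np, cv2
from cell import arm, camrig, ticket
from scipy.spatial.transform import Rotation as R
def grab(n):
    o=arm.get_obs(); f=camrig.grab_frame(n); K=np.array(f["intrinsics"])
    if "pose" in f: T=np.array(f["pose"])
    else:
        W=np.eye(4); W[:3,:3]=R.from_euler('xyz',o["tcp_rot"],degrees=True).as_matrix(); W[:3,3]=o["eef_pos"]
        T=W@np.array(f["hand_eye"])
    return f["image"],K,T
def ray(K,T,u,v):
    d=T[:3,:3]@np.linalg.inv(K)@np.array([u,v,1.]); return T[:3,3],d/np.linalg.norm(d)
def onz(K,T,u,v,z):
    c,d=ray(K,T,u,v); return c+d*(z-c[2])/d[2]
def proj(K,T,p):
    q=np.linalg.inv(T)@np.append(p,1); q=K@q[:3]; return q[:2]/q[2]
def tri(rs):
    A=np.zeros((3,3));b=np.zeros(3)
    for c,d in rs:
        P=np.eye(3)-np.outer(d,d);A+=P;b+=P@c
    x=np.linalg.solve(A,b); return x,[np.linalg.norm((np.eye(3)-np.outer(d,d))@(x-c)) for c,d in rs]
E
python3 - <<'E'
from h import *
print(arm.get_obs())
for n in("top","side","wrist"):
    im,K,T=grab(n); cv2.imwrite(f"pics/{n}0.png",im); np.savez(f"pics/{n}0.npz",K=K,T=T); print(n,T.round(3).tolist(),K[0,0])
E
```

```text
cell.py
pics
shift.py
{'clock': 0.0, 'qpos': array([-8.72099240e+01,  1.40834052e+01,  8.93239050e+01,  6.92112417e-04,
        7.67019865e+01, -9.97493899e+00]), 'joint_velocities': array([ 0.0823369 , -0.00382731,  0.14338546,  0.07490932, -0.13142284,
       -0.04215524]), 'joint_efforts': array([-2.48440865e-04, -4.29515970e+01, -3.26125896e+01, -2.05890838e-04,
        5.37120781e-03, -2.47865404e-05]), 'eef_pos': array([ 0.14360283, -0.63335059,  0.21709775]), 'tcp_rot': array([-1.79892472e+02, -1.95951455e-02,  1.27648367e+01]), 'ft_force': array([-0.27162752, -0.58343995, -0.88073189]), 'moment': array([ 0.02778091, -0.01327139, -0.00642107]), 'grip_force': 0.0, 'grip_width': 1.0012834377666708}
top [[-0.034, -0.972, 0.232, 0.203], [-0.999, 0.034, -0.008, 0.014], [-0.0, -0.232, -0.973, 1.425], [0.0, 0.0, 0.0, 1.0]] 421.8576398102782
side [[-0.82, -0.45, 0.355, 0.076], [-0.573, 0.631, -0.524, 0.669], [0.011, -0.633, -0.774, 1.031], [0.0, 0.0, 0.0, 1.0]] 437.4321795326109
wrist [[0.221, -0.942, -0.253, 0.207], [-0.975, -0.214, -0.055, -0.619], [-0.003, 0.259, -0.966, 0.373], [0.0, 0.0, 0.0, 1.0]] 306.5256930277202
```

View pics/top0.png

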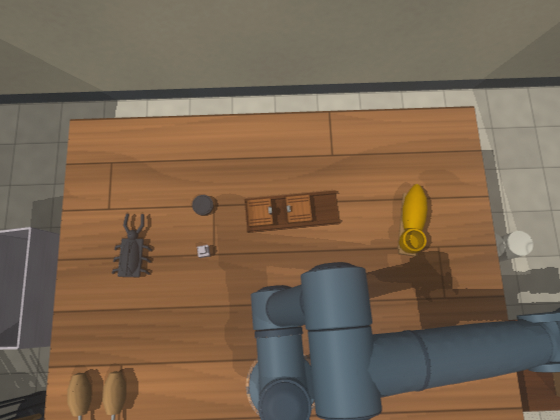

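View pics/side0.png

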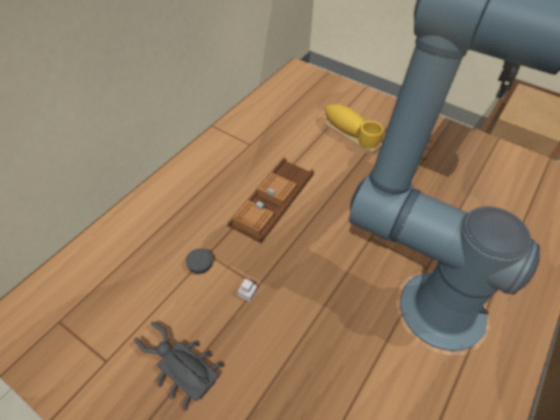

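Top view: fixed board at about (260,212), loose board at (300,208), open channel to the right (‑y), cap at (203,251), tin at (203,205). The side view agrees. I'll cast coarse estimates from these.

```bash
python3 - <<'E'
from h import *
L=lambda n:(lambda d:(d["K"],d["T"]))(np.load(f"pics/{n}0.npz"))
t=L("top");s=L("side")
for n,a,b in [("cap",(203,251),(247,289)),("tin",(203,205),(200,260)),("fixstud",(270,211),(260,206)),("loosestud",(290,209),(270,192))]:
    x,e=tri([ray(*t,*a),ray(*s,*b)]); print(n,x.round(3),np.round(e,4))
for p in [(247,199),(336,192),(338,222),(249,231)]: print(onz(*t,*p,0.02).round(3))
d=np.load("pics/wrist0.npz"); f=camrig.grab_frame("wrist"); print(np.array(f["hand_eye"]).round(3).tolist())
E
```

```text
cap [0.434 0.248 0.022] [0.0007 0.0007]
tin [0.594 0.249 0.017] [0.0005 0.0005]
fixstud [0.559 0.019 0.044] [0.0004 0.0004]
loosestud [ 0.568 -0.049  0.036] [0.0027 0.0027]
[0.61  0.097 0.02 ]
[ 0.625 -0.213  0.02 ]
[ 0.518 -0.212  0.02 ]
[0.497 0.092 0.02 ]
[[0.0, -0.966, -0.259, 0.066], [1.0, 0.001, -0.001, -0.001], [0.001, -0.259, 0.966, -0.156], [0.0, 0.0, 0.0, 1.0]]
```

```bash
python3 shift.py '[[[0.0406, -0.0449, -0.006, 0, 0, 0, 0], [0.0406, -0.0449, -0.006, 0, 0, 0, 0], [0.0406, -0.0449, -0.006, 0, 0, 0, 0], [0.0406, -0.0449, -0.006, 0, 0, 0, 0], [0.0406, -0.0449, -0.006, 0, 0, 0, 0], [0.0406, -0.0449, -0.006, 0, 0, 0, 0], [0.0406, -0.0449, -0.006, 0, 0, 0, 0], [0.0406, -0.0449, -0.006, 0, 0, 0, 0]]]'; python3 shift.py '[[[0.0406, -0.0449, -0.006, 0, 0, 0, 0], [0.0406, -0.0449, -0.006, 0, 0, 0, 0], [0.0406, -0.0449, -0.006, 0, 0, 0, 0], [0.0406, -0.0449, -0.006, 0, 0, 0, 0], [0, 0, 0, 0, 0, 9.5, 0], [0, 0, 0, 0, 0, 0, 0]]]'
python3 - <<'E'
from h import *
im,K,T=grab("wrist"); cv2.imwrite("pics/w1.png",im); np.savez("pics/w1.npz",K=K,T=T)
E
```

```text
clock: 1.2
eef_pos: [0.3816, -0.21, 0.2665]
tcp_rot: [180.0, -0.0, 12.7]
ft_force: [1.1, 0.1, -0.0]
grip_width: -0.002
grip_force: 0.0
clock: 1.95
eef_pos: [0.4997, -0.0001, 0.2899]
tcp_rot: [-180.0, 0.0, 3.5]
ft_force: [0.2, -0.8, -0.5]
grip_width: -0.005
grip_force: 0.0
```

View pics/w1.png

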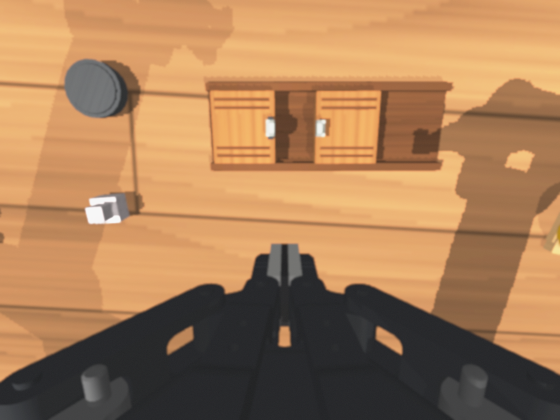

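Wrist view: fixed board's top spans columns ~211–275, loose board ~316–379, rows 91–163; stud halves at (270,127) and (320,127); cap at (103,210); tin at (95,88). I'll move towards the push start for a second view.

```bash
python3 shift.py '[[[0.015, 0.0435, 0.0175, 0, 0, 0, 0], [0.015, 0.0435, 0.0175, 0, 0, 0, 0], [0.015, 0.0435, 0.0175, 0, 0, 0, 0], [0.015, 0.0435, 0.0175, 0, 0, 0, 0], [0, 0, 0, 0, 0, 0, 0], [0, 0, 0, 0, 0, 0, 0]]]'
python3 - <<'E'
from h import *
im,K,T=grab("wrist"); cv2.imwrite("pics/w2.png",im); np.savez("pics/w2.npz",K=K,T=T)
E
```

```text
clock: 2.75
eef_pos: [0.5691, -0.1716, 0.2202]
tcp_rot: [-180.0, 0.0, 3.3]
ft_force: [-1.1, 0.3, 0.1]
grip_width: -0.0
grip_force: 0.0
```

View pics/w2.png

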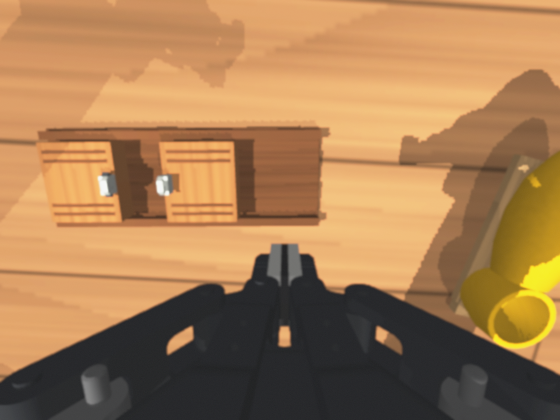

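Second view: fixed board at columns 38–121, loose board 161–237 (rows 141–222); stud halves at (107,184) and (164,184). Now mask, corners and triangulation.

```bash
cat >> h.py <<'E'
def boxes(im,seeds,box=(0,0,560,420)):
    hsv=cv2.cvtColor(im,cv2.COLOR_BGR2HSV); g=cv2.GaussianBlur(im,(3,3),0)
    out=[]
    for (u0,v0,u1,v1) in seeds:   # generous roi round a board; bright orange inside it
        m=np.zeros(im.shape[:2],np.uint8); m[v0:v1,u0:u1]=(g[v0:v1,u0:u1,2]>150)*255
        m=cv2.morphologyEx(m,cv2.MORPH_CLOSE,np.ones((7,7),np.uint8))
        n,l,st,_=cv2.connectedComponentsWithStats(m); k=1+np.argmax(st[1:,4])
        c=max(cv2.findContours((l==k).astype(np.uint8),cv2.RETR_EXTERNAL,cv2.CHAIN_APPROX_NONE)[0],key=cv2.contourArea)
        h=cv2.convexHull(c); e=0.01
        while True:
            p=cv2.approxPolyDP(h,e*cv2.arcLength(h,True),True)[:,0]
            if len(p)<=4: break
            e*=1.2
        out.append(p.astype(float)+0.0)
    return out
def order(p): # TL,TR,BR,BL
    s=p.sum(1);d=p[:,0]-p[:,1]; return np.array([p[s.argmin()],p[d.argmax()],p[s.argmax()],p[d.argmin()]])
E
python3 - <<'E'
from h import *
V=[]
for n,s in(("w1",[(205,92,278,162),(312,91,384,162)]),("w2",[(34,140,126,214),(157,140,242,215)])):
    im=cv2.imread(f"pics/{n}.png"); d=np.load(f"pics/{n}.npz"); 
    V.append((d["K"],d["T"],[order(b) for b in boxes(im,s)]))
    print(n,[b.tolist() for b in V[-1][2]])
    print('R row', im[127 if n=="w1" else 200,:,2][200:390:2] if n=="w1" else im[200,:,2][34:250:2])
    col=240 if n=="w1" else 80
    print('R col',im[75:185,col,2] if n=="w1" else im[125:235,col,2])
for b in range(2):
    for i in range(4):
        x,e=tri([ray(K,T,*B[b][i]) for K,T,B in V]); print(b,i,x.round(4),round(e[0],4),[onz(K,T,*B[b][i],.038)[:2].round(4) for K,T,B in V])
E
```

```text
w1 [[[205.0, 92.0], [274.0, 92.0], [275.0, 161.0], [205.0, 161.0]], [[315.0, 92.0], [380.0, 91.0], [376.0, 160.0], [314.0, 161.0]]]
R row [239 239 239 239 235 187 211 235 236 239 240 241 241 241 237 238 242 243
 242 239 238 241 243 243 243 241 236 236 242 244 243 237 228 234 239 243
 242 186  98  97  97  96  96  97  96  96  96  96 117 149 152 152 150 137
 132 132 133 147 187 239 242 217 172 165 174 227 235 238 241 242 241 237
 238 241 242 243 242 240 234 236 242 244 243 240 241 242 242 238 233 176
  97  95 104 144 151]
R col [234 227 220 216 215 205 180 162 166 169 162 156 154 154 161 195 230 240
 242 242 242 239 224 192 179 205 232 241 242 241 234 212 182 196 230 241
 242 242 241 240 239 239 239 238 238 238 238 238 238 238 238 238 238 238
 239 238 239 239 239 239 239 239 239 239 239 239 239 239 239 239 235 215
 183 187 218 235 239 238 230 208 180 193 226 238 240 240 240 236 218 188
 176 175 175 175 177 195 221 232 234 234 234 234 234 235 235 236 236 235
 235 235]
w2 [[[34.0, 140.0], [108.0, 141.0], [120.0, 213.0], [34.0, 213.0]], [[157.0, 140.0], [232.0, 141.0], [237.0, 214.0], [157
[... 919 characters left out ...]
6027 0.109  0.028 ] 0.0014 [array([0.6004, 0.1061]), array([0.6048, 0.1017])]
0 1 [0.607  0.0204 0.0399] 0.0016 [array([0.6057, 0.0199]), array([0.6083, 0.022 ])]
0 2 [0.5235 0.0156 0.0359] 0.0038 [array([0.5201, 0.0142]), array([0.5278, 0.0157])]
0 3 [0.5201 0.1062 0.0459] 0.0049 [array([0.5145, 0.1066]), array([0.5221, 0.1144])]
1 0 [ 0.6106 -0.0308  0.0363] 0.0018 [array([ 0.6088, -0.0312]), array([ 0.6124, -0.0308])]
1 1 [ 0.6154 -0.1119  0.0382] 0.0006 [array([ 0.6149, -0.1121]), array([ 0.616 , -0.1116])]
1 2 [ 0.5313 -0.1189  0.035 ] 0.0023 [array([ 0.5295, -0.119 ]), array([ 0.5343, -0.1184])]
1 3 [ 0.5299 -0.0339  0.0509] 0.0057 [array([ 0.5232, -0.0373]), array([ 0.5314, -0.0268])]
```

Board tops triangulate near z=0.038 as expected. Loose back edge at about (0.572,-0.116), seam about (0.565,0.018), yaw ≈3.5°, gap ≈50 mm. That is enough for the push, so I'll descend into the channel behind the board.

```bash
python3 shift.py '[[[0.0075, 0, 0.045, 0, 0, 0, 0], [0, 0, 0.05, 0, 0, 0, 0], [0, 0, 0.05, 0, 0, 0, 0], [0, 0, 0.046, 0, 0, 0, 0], [0, 0, 0, 0, 0, 0, 0]]]'; python3 shift.py '[[[0, -0.02, 0, 0, 0, 0, 0], [0, -0.02, 0, 0, 0, 0, 0], [0, -0.01, 0, 0, 0, 0, 0], [0, 0, 0, 0, 0, 0, 0]]]'
```

```text
clock: 3.42
eef_pos: [0.5742, -0.1684, 0.0262]
tcp_rot: [-179.8, 0.4, 3.4]
ft_force: [-0.7, -0.1, 1.0]
grip_width: -0.001
grip_force: 0.0
clock: 3.92
eef_pos: [0.5746, -0.1197, 0.0301]
tcp_rot: [180.0, -0.1, 3.4]
ft_force: [0.4, 0.1, 0.1]
grip_width: -0.003
grip_force: 0.0
```

```bash
python3 shift.py '[[[0, -0.012, 0, 0, 0, 0, 0], [0, -0.012, 0, 0, 0, 0, 0], [0, 0, 0, 0, 0, 0, 0]]]'
python3 - <<'E'
from h import *
im,K,T=grab("wrist"); cv2.imwrite("pics/w3.png",im); np.savez("pics/w3.npz",K=K,T=T)
E
```

```text
clock: 4.3
eef_pos: [0.5726, -0.0959, 0.029]
tcp_rot: [-180.0, 0.0, 3.3]
ft_force: [0.4, -0.3, -0.7]
grip_width: 0.003
grip_force: 0.0
```

View pics/w3.png

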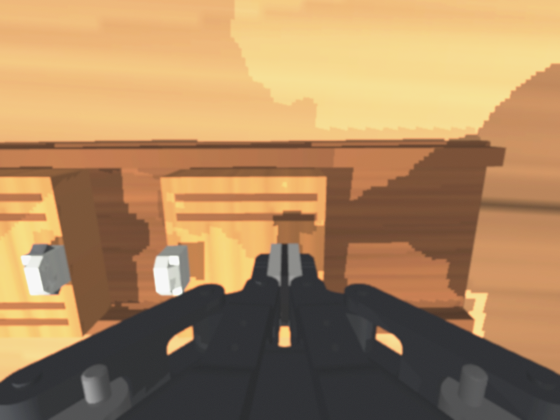

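The picture shows the loose board unmoved (columns 163–327), with the fingertip at (285,245) seemingly over its top and no force. I'll check from the fixed cameras before going on.

```bash
python3 - <<'E'
from h import *
o=arm.get_obs(); print(o["eef_pos"],o["tcp_rot"],o["ft_force"],o["qpos"].round(2))
outs=[]
Rw=R.from_euler('xyz',o["tcp_rot"],degrees=True).as_matrix()
tip=np.array(o["eef_pos"])+Rw@[0,0,.014]
for n in("side","top"):
    im,K,T=grab(n); cv2.imwrite(f"pics/{n}1.png",im)
    q=proj(K,T,tip); print(n,q,proj(K,T,tip+[0,0,.05]))
    u,v=q.astype(int); c=im[max(v-60,0):v+60,max(u-50,0):u+50]; outs.append(cv2.resize(c,(400,480),interpolation=cv2.INTER_CUBIC))
cv2.imwrite("pics/m1.png",np.hstack(outs))
E
```

```text
[ 0.57270132 -0.09636385  0.02904909] [-1.79997671e+02  1.80063654e-02  3.30683216e+00] [-0.18396652  0.12759427  0.3616798 ] [-2.0730e+01  1.8950e+01  1.0521e+02 -1.0000e-02  5.5850e+01  6.5970e+01]
side [278.21841155 186.62658471] [278.59255641 175.58891575]
top [303.24566123 207.91594789] [304.21535462 204.08042929]
```

View pics/m1.png

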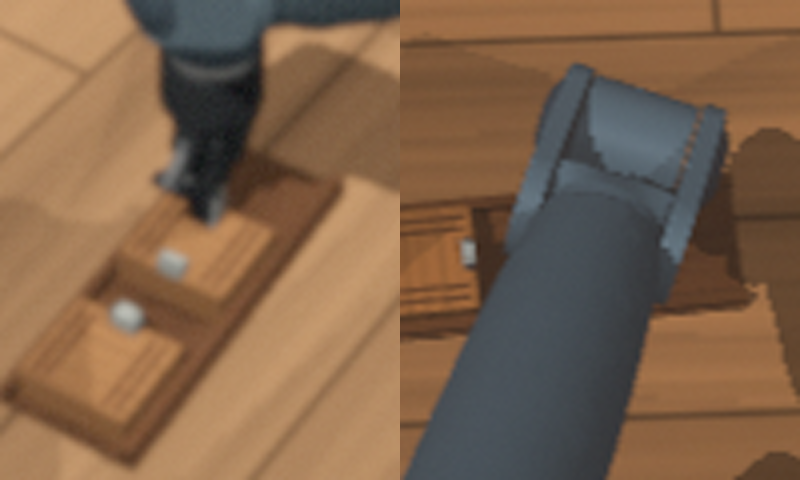

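```bash
python3 - <<'E'
from h import *
for c in (277,293):
  for n in("w1","w2","w3"):
    im=cv2.imread(f"pics/{n}.png"); print(n,c,[int(x) for x in (im[236:290:2,c,2])],[int(x) for x in (im[236:290:2,c,0])])
d=[np.load(f"pics/{n}.npz") for n in("w1","w2","w3")]
# points: loose back far corner (x+), fixed butting far corner, stud tops
P={"loose back corner":[(380,91),(234.5,141),(327,177)],"loose front corner":[(316,92),(161,141.5),(163,177)]}
for k,p in P.items():
  for s in ([0,1],[0,2],[1,2],[0,1,2]):
    x,e=tri([ray(d[i]["K"],d[i]["T"],*p[i]) for i in s]); print(k,s,x.round(4),np.round(e,4))
print(d[0]["K"])
E
```

```text
w1 277 [225, 226, 230, 226, 145, 116, 116, 117, 117, 116, 116, 116, 116, 116, 116, 116, 116, 116, 116, 117, 127, 122, 87, 53, 48, 42, 38] [108, 108, 110, 113, 112, 114, 114, 115, 114, 114, 114, 114, 114, 114, 114, 113, 114, 115, 114, 115, 124, 120, 86, 56, 50, 45, 42]
w2 277 [231, 230, 232, 228, 147, 115, 115, 116, 116, 116, 115, 115, 115, 115, 116, 116, 115, 115, 116, 116, 126, 122, 87, 53, 47, 42, 38] [112, 111, 113, 114, 112, 113, 113, 113, 114, 113, 113, 113, 113, 113, 114, 113, 113, 113, 113, 114, 124, 119, 86, 55, 50, 44, 41]
w3 277 [195, 189, 188, 181, 148, 142, 142, 142, 142, 142, 142, 143, 143, 142, 143, 142, 142, 142, 142, 143, 155, 150, 106, 66, 58, 51, 48] [79, 77, 77, 87, 128, 139, 139, 140, 140, 139, 139, 140, 139, 140, 139, 140, 139, 139, 139, 140, 152, 147, 106, 68, 61, 55, 52]
w1 293 [225, 225, 228, 225, 146, 116, 116, 115, 117, 115, 116, 116, 116, 117, 116, 116, 116, 116, 116, 118, 123, 96, 49, 39, 39, 41, 40] [108, 108, 110, 111, 113, 115, 114, 113, 114, 113, 114, 114, 113, 114, 114, 114, 115, 114, 114, 115, 120, 94, 52, 43, 42, 44, 43]
w2 293 [240, 238, 234, 227, 
[... 490 characters left out ...]
, 53, 53, 54]
loose back corner [0, 1] [ 0.6157 -0.1136  0.0328] [0.0002 0.0002]
loose back corner [0, 2] [ 0.6152 -0.1136  0.0342] [0.0004 0.0004]
loose back corner [1, 2] [ 0.6156 -0.1138  0.0359] [0.0004 0.0004]
loose back corner [0, 1, 2] [ 0.6154 -0.1137  0.0339] [0.0003 0.0005 0.0006]
loose front corner [0, 1] [ 0.6101 -0.0328  0.0317] [0.0006 0.0006]
loose front corner [0, 2] [ 0.6097 -0.0327  0.0334] [0.0004 0.0004]
loose front corner [1, 2] [ 0.6112 -0.0352  0.0394] [0.0004 0.0004]
loose front corner [0, 1, 2] [ 0.61   -0.0327  0.0328] [0.0007 0.0007 0.0005]
[[306.52569303   0.         284.13145492]
 [  0.         306.52569303 208.81093297]
 [  0.           0.           1.        ]]
```

The fingertip is never occluded, and both the wrist and side views put it well above TCP+14 mm, so the shut tips passed over the board. I'll back off and feel for the tray base to calibrate the tip height.

```bash
python3 shift.py '[[[0, 0.025, 0, 0, 0, 0, 0], [0, 0.025, 0, 0, 0, 0, 0], [0, 0, 0, 0, 0, 0, 0]]]'; for i in 1; do python3 shift.py '[[[0, 0, 0.003, 0, 0, 0, 0], [0, 0, 0.002, 0, 0, 0, 0], [0, 0, 0, 0, 0, 0, 0]]]'; done; python3 shift.py '[[[0, 0, 0.003, 0, 0, 0, 0], [0, 0, 0, 0, 0, 0, 0]]]'
```

```text
clock: 4.82
eef_pos: [0.576, -0.1485, 0.0295]
tcp_rot: [180.0, -0.0, 3.1]
ft_force: [-0.2, 0.4, 0.0]
grip_width: 0.004
grip_force: 0.0
clock: 5.2
eef_pos: [0.5754, -0.146, 0.0238]
tcp_rot: [-180.0, 0.0, 3.3]
ft_force: [0.1, -0.0, 0.2]
grip_width: -0.004
grip_force: 0.0
clock: 5.45
eef_pos: [0.5755, -0.1465, 0.0209]
tcp_rot: [-180.0, 0.0, 3.3]
ft_force: [-0.3, 0.1, 0.3]
grip_width: -0.001
grip_force: 0.0
```

```bash
python3 shift.py '[[[0, 0, 0.004, 0, 0, 0, 0], [0, 0, 0, 0, 0, 0, 0]]]'; python3 shift.py '[[[0, 0, 0.004, 0, 0, 0, 0], [0, 0, 0, 0, 0, 0, 0]]]'; python3 shift.py '[[[0, 0, 0.003, 0, 0, 0, 0], [0, 0, 0, 0, 0, 0, 0]]]'
```

```text
clock: 5.7
eef_pos: [0.5753, -0.1466, 0.0167]
tcp_rot: [-180.0, 0.0, 3.3]
ft_force: [0.8, -0.4, -0.0]
grip_width: -0.0
grip_force: 0.0
clock: 5.95
eef_pos: [0.5753, -0.1466, 0.0127]
tcp_rot: [-180.0, 0.0, 3.3]
ft_force: [-0.7, 1.1, 0.0]
grip_width: 0.0
grip_force: 0.0
clock: 6.2
eef_pos: [0.5755, -0.1466, 0.0099]
tcp_rot: [-180.0, 0.0, 3.3]
ft_force: [0.4, -0.7, -0.5]
grip_width: 0.0
grip_force: 0.0
```

```bash
python3 shift.py '[[[0, 0, 0.004, 0, 0, 0, 0], [0, 0, 0, 0, 0, 0, 0]]]'|sed -n '2p;4p'; python3 shift.py '[[[0, 0, 0.003, 0, 0, 0, 0], [0, 0, 0, 0, 0, 0, 0]]]'|sed -n '2p;4p'; python3 shift.py '[[[0, 0, 0.003, 0, 0, 0, 0], [0, 0, 0, 0, 0, 0, 0]]]'|sed -n '2p;4p'
```

```text
eef_pos: [0.5754, -0.1466, 0.0058]
ft_force: [0.3, 0.6, 0.1]
eef_pos: [0.5755, -0.1466, 0.0029]
ft_force: [-0.5, 0.2, 0.5]
eef_pos: [0.5755, -0.1467, -0.0001]
ft_force: [1.1, 0.7, -0.5]
```

```bash
python3 - <<'E'
from h import *
im,K,T=grab("wrist"); cv2.imwrite("pics/w4.png",im); np.savez("pics/w4.npz",K=K,T=T)
E
```

```text
(no output)
```

View pics/w4.png

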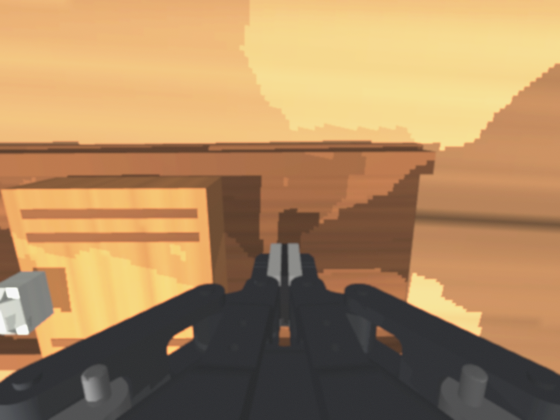

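Still no contact: the shut tip must be roughly 17 mm behind the reported TCP (consistent with its image row). In this frame the board's back edge is at column ~220 and the finger at 285 stands in the channel, below the board's top. Pushing from here, in steps.

```bash
python3 shift.py '[[[0, -0.01, 0, 0, 0, 0, 0], [0, -0.01, 0, 0, 0, 0, 0], [0, -0.005, 0, 0, 0, 0, 0], [0, 0, 0, 0, 0, 0, 0]]]'|sed -n '2p;4p';python3 shift.py '[[[0, -0.01, 0, 0, 0, 0, 0], [0, -0.01, 0, 0, 0, 0, 0]]]'|sed -n '2p;4p'
```

```text
eef_pos: [0.5742, -0.121, 0.0002]
ft_force: [0.6, 0.0, -0.4]
eef_pos: [0.5733, -0.1016, 0.0004]
ft_force: [0.9, -2.0, 0.9]
```

```bash
python3 shift.py '[[[0, -0.01, 0, 0, 0, 0, 0], [0, -0.008, 0, 0, 0, 0, 0], [0, 0, 0, 0, 0, 0, 0]]]'|sed -n '2p;4p';python3 shift.py '[[[0, -0.004, 0, 0, 0, 0, 0], [0, -0.004, 0, 0, 0, 0, 0]]]'|sed -n '2p;4p'
python3 - <<'E'
from h import *
im,K,T=grab("wrist"); cv2.imwrite("pics/w5.png",im); np.savez("pics/w5.npz",K=K,T=T)
E
```

```text
eef_pos: [0.5718, -0.0827, 0.0]
ft_force: [0.2, 0.4, -0.6]
eef_pos: [0.5713, -0.0766, 0.0001]
ft_force: [-4.3, -15.9, -0.5]
```

View pics/w5.png

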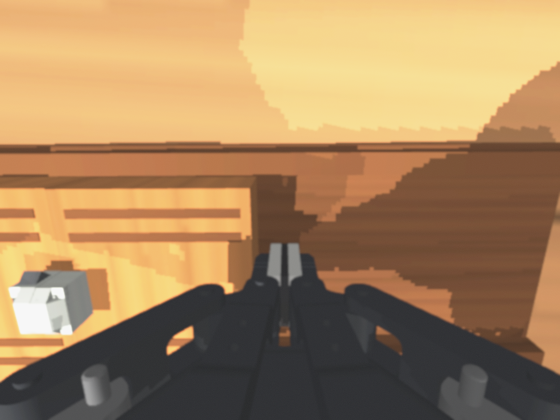

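Force of 16 N against the stop, and the studs have met as one (columns 12–90, row ~300) with no visible gap: the board is flush. Now retreat, rise and view both the cap and the stud from above.

```bash
python3 shift.py '[[[0, 0.015, 0, 0, 0, 0, 0], [0, 0, -0.05, 0, 0, 0, 0], [0, 0, -0.05, 0, 0, 0, 0], [-0.022, -0.0433, -0.034, 0, 0, 0, 0.6], [-0.022, -0.0433, -0.034, 0, 0, 0, 0.6], [-0.022, -0.0433, -0.034, 0, 0, 0, 0.6], [-0.022, -0.0433, -0.034, 0, 0, 0, 0.6], [-0.022, -0.0433, -0.034, 0, 0, 0, 0.6]]]';python3 shift.py '[[[0, 0, 0, 0, 0, 0, 0.6], [0, 0, 0, 0, 0, 0, 0.6], [0, 0, 0, 0, 0, 0, 0.6]]]'
python3 - <<'E'
from h import *
im,K,T=grab("wrist"); cv2.imwrite("pics/w6.png",im); np.savez("pics/w6.npz",K=K,T=T)
E
```

```text
clock: 9.43
eef_pos: [0.4494, 0.12, 0.2714]
tcp_rot: [-179.9, -0.0, 3.2]
ft_force: [-0.5, 0.1, 0.3]
grip_width: 0.603
grip_force: 0.0
clock: 9.8
eef_pos: [0.4501, 0.1182, 0.2687]
tcp_rot: [-180.0, 0.2, 3.2]
ft_force: [-0.2, 0.1, -0.9]
grip_width: 0.603
grip_force: 0.0
```

View pics/w6.png

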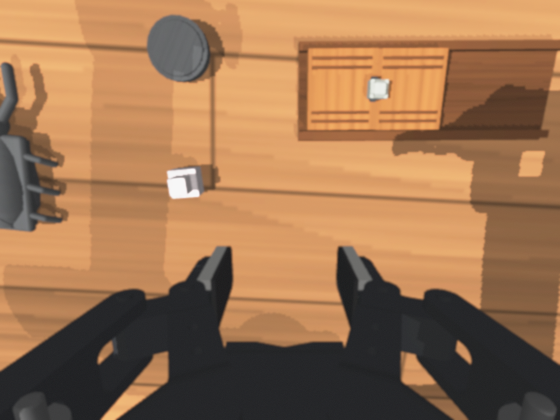

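Wrist view: cap at (185,184) with the block top near (178,188), joined stud at (379,89), boards flush at columns 306–446. Measure the cap and stud from masks across views w1 and w6.

```bash
cat >> h.py <<'E'
def grey(im,roi,s=70,v=120):
    u0,v0,u1,v1=roi; h=cv2.cvtColor(im,cv2.COLOR_BGR2HSV)
    m=np.zeros(im.shape[:2],np.uint8); m[v0:v1,u0:u1]=((h[v0:v1,u0:u1,1]<s)&(h[v0:v1,u0:u1,2]>v))*255
    n,l,st,c=cv2.connectedComponentsWithStats(m); k=1+np.argmax(st[1:,4])
    ct=max(cv2.findContours((l==k).astype(np.uint8),cv2.RETR_EXTERNAL,cv2.CHAIN_APPROX_NONE)[0],key=cv2.contourArea)
    return c[k],st[k],cv2.minAreaRect(ct)
E
python3 - <<'E'
from h import *
S={"w1":((80,185,135,230),(0,0,0,0)),"w6":((155,158,215,208),(360,70,398,110))}
A=[]
for n,(c,s) in S.items():
    im=cv2.imread(f"pics/{n}.png"); d=np.load(f"pics/{n}.npz"); K,T=d["K"],d["T"]
    for v in (120,215,235):
        g=grey(im,c,70,v); print(n,"cap",v,g[0].round(1),g[1],g[2],onz(K,T,*g[0],.045).round(4))
    A.append(ray(K,T,*grey(im,c,70,235)[0]))
    if s[2]:
        for v in(120,200): g=grey(im,s,70,v); print("stud",g[0].round(1),g[1],g[2],onz(K,T,*g[0],.056).round(4))
print(tri(A))
im=cv2.imread("pics/w6.png"); g=cv2.cvtColor(im,cv2.COLOR_BGR2HSV); 
print(g[162:206:3,160:212:3,2]); print(g[162:206:3,160:212:3,1])
E
```

```text
w1 cap 120 [106.7 208.8] [  85  193   44   31 1006] ((106.2682876586914, 208.9146270751953), (28.8226318359375, 42.73700714111328), 83.6598129272461) [0.4427 0.2382 0.045 ]
w1 cap 215 [ 99.1 216.2] [ 85 207  36  17 375] ((102.5, 215.0), (16.0, 35.0), 90.0) [0.4316 0.2495 0.045 ]
w1 cap 235 [ 94.5 214.8] [ 86 207  18  16 242] ((94.5, 214.5), (15.0, 17.0), 90.0) [0.4332 0.2556 0.045 ]
w6 cap 120 [182.8 182.7] [167 167  37  32 894] ((184.25387573242188, 182.53077697753906), (30.636577606201172, 35.101829528808594), 82.87498474121094) [0.4398 0.2459 0.045 ]
w6 cap 215 [179.7 184.4] [167 169  33  30 605] ((182.330810546875, 183.64614868164062), (28.90009117126465, 30.26447296142578), 82.87498474121094) [0.4373 0.2498 0.045 ]
w6 cap 235 [179.8 188.7] [168 178  31  20 385] ((183.0, 187.5), (19.0, 30.0), 90.0) [0.4318 0.2499 0.045 ]
stud [377.5  88.5] [367  78  22  23 415] ((377.55865478515625, 89.29656219482422), (20.263099670410156, 22.58837127685547), 4.763640880584717) [0.562  0.0201 0.056 ]
stud [378.2  88.4] [370  79  19  20 296] ((379.0, 88.5), (19.0, 18.0), 90.0) [0.5621 0.0193 0.056
[... 1671 characters left out ...]
 12  11  92 130 132 127]
 [136 137  95   2   0   1   0   0   6   9  12  12  13  13  71 130 129 126]
 [133 133 104   2   1   0   0   0   3  11  11  11  12  14  50 129 130 127]
 [131 129 115   2   0   0   0   0   2  10  12  13  13  11  29 125 125 125]
 [134 134 135  15   0   0   0   0   1  12  11  13  13  12  18 118 127 127]
 [133 133 134  25   0   0   0   1   0  14   8   0   1  14  68 134 136 135]
 [132 133 132  72   0   1   1   1   0   2   1   1   1  52 134 136 137 136]
 [134 132 132 134  62  46  61  76  85 102 114 123 130 136 137 136 136 136]
 [133 133 134 135 136 137 137 137 137 136 135 135 135 137 138 136 136 136]
 [133 132 134 136 136 135 136 135 136 136 137 136 136 135 136 135 137 137]]
```

```bash
python3 shift.py '[[[-0.0014, -0.0331, 0.037, 0, 0, 0, 0.6], [-0.0014, -0.0331, 0.037, 0, 0, 0, 0.6], [-0.0014, -0.0331, 0.037, 0, 0, 0, 0.6], [-0.0014, -0.0331, 0.037, 0, 0, 0, 0.6], [0, 0, 0, 0, 0, 0, 0.6], [0, 0, 0, 0, 0, 0, 0.6]]]'|sed -n '2,3p'
python3 - <<'E'
from h import *
im,K,T=grab("wrist"); cv2.imwrite("pics/w7.png",im); np.savez("pics/w7.npz",K=K,T=T)
h=cv2.cvtColor(im,cv2.COLOR_BGR2HSV)
q=proj(K,T,[.437,.248,.051]); print(q)
g=grey(im,(220,140,345,242),60,90); print(g)
x,y,w,hh=g[1][:4]
print(h[y-3:y+hh+3:2,x-3:x+w+3:2,2])
E
```

```text
eef_pos: [0.4378, 0.2503, 0.1223]
tcp_rot: [180.0, -0.0, 3.2]
[288.0650825  215.48371274]
(array([283.60554475, 206.46838521]), array([ 261,  182,   46,   50, 2056], dtype=int32), ((283.53497314453125, 206.4372100830078), (48.006629943847656, 43.899749755859375), 85.42607879638672))
[[201 200 200 200 199 199 200 200 200 199 189 187 188 188 187 188 188 187
  186 186 189 202 191 154 152 152]
 [202 201 201 201 202 200 200 195 189 184 139 126 126 126 126 126 127 128
  128 130 130 139 146 141 141 141]
 [202 202 200 193 189 168 162 150 132 131 124 123 124 125 125 126 128 128
  128 129 129 130 133 141 142 142]
 [201 200 179 145 138 131 130 130 129 129 130 129 130 129 130 129 130 131
  132 133 134 135 144 146 142 142]
 [200 195 157 129 130 130 131 133 133 136 143 147 151 158 166 169 185 210
  217 226 234 240 240 197 143 142]
 [200 198 177 179 187 195 206 217 222 223 228 230 231 234 237 238 241 246
  247 247 247 247 247 219 144 142]
 [200 221 238 239 240 239 240 240 241 241 241 240 241 240 241 240 241 244
  246 246 246 246 247 225 144 142]
 [201 222 240 241 240 240 240 240 240 240 240 240 240
[... 1536 characters left out ...]
47 247 246
  246 246 242 247 247 247 239 217]
 [194 194 205 242 246 246 246 247 247 247 247 247 247 247 247 247 247 246
  247 246 241 247 247 247 242 217]
 [195 195 198 239 247 246 246 247 247 247 247 247 247 247 247 247 246 247
  247 246 240 247 247 247 243 217]
 [194 194 195 237 247 247 246 246 247 247 247 247 247 247 247 247 246 247
  247 247 239 246 246 246 239 216]
 [198 198 198 231 246 246 245 246 247 247 247 246 246 246 245 243 242 241
  239 236 224 224 223 221 218 215]
 [201 200 201 214 229 226 224 227 227 225 221 218 215 213 210 206 205 201
  201 204 207 209 210 209 211 212]
 [204 204 203 204 204 203 204 202 202 202 202 201 200 200 201 201 200 200
  200 201 203 205 204 203 205 205]]
```

```bash
python3 - <<'E'
from h import *
d=np.load("pics/w7.npz");K,T=d["K"],d["T"]
v=cv2.cvtColor(cv2.imread("pics/w7.png"),cv2.COLOR_BGR2HSV)[:,:,2].astype(float)
def cross(a,t): # first upward crossing
    i=np.where((a[:-1]<t)&(a[1:]>=t))[0]; return i[-1]+(t-a[i[-1]])/(a[i[-1]+1]-a[i[-1]]) if len(i) else np.nan
def P(u,vv,z): return onz(K,T,u,vv,z)
top=np.array([(c,196+cross(v[196:214,c],195)) for c in range(273,293)])
right=np.array([(286+cross(-v[r,286:304],-220),r) for r in range(207,219)])
sk=np.array([(252+cross(v[r,252:270],225),r) for r in range(196,228) if not 207<r<214])
skr=np.array([(305-2+cross(-v[r,303:312],-165),r) for r in range(192,216)])
for n,a,z,ax in(("blk far",top,.051,0),("blk right",right,.051,1),("skirt left",sk,.027,1),("skirt right",skr,.027,1)):
    a=a[~np.isnan(a).any(1)]; W=np.array([P(*p,z)[:2] for p in a])
    c=W.mean(0); D=np.linalg.svd(W-c)[2][0]; print(n,len(a),a.mean(0).round(1),a[0],a[-1],c.round(4),"deg",np.degrees(np.arctan2(D[1],D[0])).round(1))
q=grey(cv2.imread("pics/w7.png"),(220,140,345,242),60,90)
E
```

```text
blk far 20 [282.5 202.9] [273.         203.70909091] [292.         202.04255319] [0.4468 0.2529] deg -81.5
blk right 12 [297.2 212.5] [297. 207.] [297.77777778 218.        ] [0.4398 0.2411] deg -173.5
skirt left 26 [261.9 211.7] [260.5625 196.    ] [263.5 227. ] [0.432  0.2697] deg -172.4
skirt right 24 [304.9 203.5] [305.35483871 192.        ] [305.09090909 215.        ] [0.4413 0.2337] deg -175.3
```

Cap centre ≈ (0.4355, 0.2514), yaw ≈7.5°, skirt width 36.9 mm (36 expected). I'll align, with a height check from two views, before descending.

```bash
python3 shift.py '[[[-0.0022, -0.0012, 0.015, 0, 0, -4.3, 0.6], [0, 0, 0.02, 0, 0, 0, 0.6], [0, 0, 0, 0, 0, 0, 0.6]]]'|sed -n '2,3p'
python3 - <<'E'
from h import *
d=[np.load(f"pics/{n}.npz") for n in("w6","w7")]
# far-left corner of block top (w6: row 179 col 168.5; w7: row 204.3 col 269.5), far-right corner
for a,b in [((168.3,178.3),(269.5,204.2)),((186,176.5),(296,201.8)),((177,187.3),(283.2,216))]:
    print(tri([ray(d[0]["K"],d[0]["T"],*a),ray(d[1]["K"],d[1]["T"],*b)]))
E
```

```text
eef_pos: [0.435, 0.251, 0.0872]
tcp_rot: [180.0, 0.0, 7.5]
(array([0.4446247 , 0.26278697, 0.04794014]), [np.float64(0.0002301487917018827), np.float64(0.000230148791701862)])
(array([0.44705058, 0.24213979, 0.04386837]), [np.float64(0.0005565971328007648), np.float64(0.0005565971328007251)])
(array([0.43497606, 0.25184557, 0.04877924]), [np.float64(0.0007282349485017083), np.float64(0.0007282349485016687)])
```

```bash
python3 shift.py '[[[0, 0, 0.03, 0, 0, 0, 0.6], [0, 0, 0.03, 0, 0, 0, 0.6], [0, 0, 0.014, 0, 0, 0, 0.6], [0, 0, 0, 0, 0, 0, 0.6]]]'|sed -n '2,4p'; python3 shift.py '[[[0, 0, 0, 0, 0, 0, 0], [0, 0, 0, 0, 0, 0, 0], [0, 0, 0, 0, 0, 0, 0], [0, 0, 0, 0, 0, 0, 0]]]'
```

```text
eef_pos: [0.4352, 0.2518, 0.0134]
tcp_rot: [180.0, 0.0, 7.5]
ft_force: [-0.8, 0.2, -0.5]
clock: 12.02
eef_pos: [0.4363, 0.2524, 0.0147]
tcp_rot: [-180.0, -0.2, 7.6]
ft_force: [-0.6, -1.3, 7.1]
grip_width: 0.244
grip_force: 59.7
```

Grip width matches the block (about 21 mm) and the light +z force shows the tips resting on the skirt. Lift and carry to a viewing pose beside the stud.

```bash
python3 shift.py '[[[0, 0, -0.04, 0, 0, 0, 0], [0, 0, -0.04, 0, 0, 0, 0], [0.0049, 0.047, -0.0154, 0, 0, 0, 0], [0.0049, 0.047, -0.0154, 0, 0, 0, 0], [0.0049, 0.047, -0.0154, 0, 0, 0, 0], [0.0049, 0.047, -0.0154, 0, 0, 0, 0], [0.0049, 0.047, -0.0154, 0, 0, 0, 0], [0, 0, 0, 0, 0, 4.0, 0]]]'|tail -1;python3 shift.py '[[[0, 0, 0, 0, 0, 0, 0], [0, 0, 0, 0, 0, 0, 0]]]'
python3 - <<'E'
from h import *
im,K,T=grab("wrist"); cv2.imwrite("pics/w8.png",im); np.savez("pics/w8.npz",K=K,T=T)
c=np.vstack([im[0:340,120:440]]); cv2.imwrite("pics/w8c.png",cv2.resize(c,(560,595),interpolation=cv2.INTER_CUBIC))
g=grey(im,(200,60,360,190),70,120); print(g)
E
```

```text
grip_force: 59.1
clock: 13.28
eef_pos: [0.4897, 0.0228, 0.1698]
tcp_rot: [-180.0, 0.0, 3.7]
ft_force: [-0.4, -0.4, 0.2]
grip_width: 0.244
grip_force: 59.1
(array([296.38132911, 117.71518987]), array([285, 102,  25,  32, 632], dtype=int32), ((297.0, 117.5), (24.0, 31.0), 0.0))
```

View pics/w8c.png

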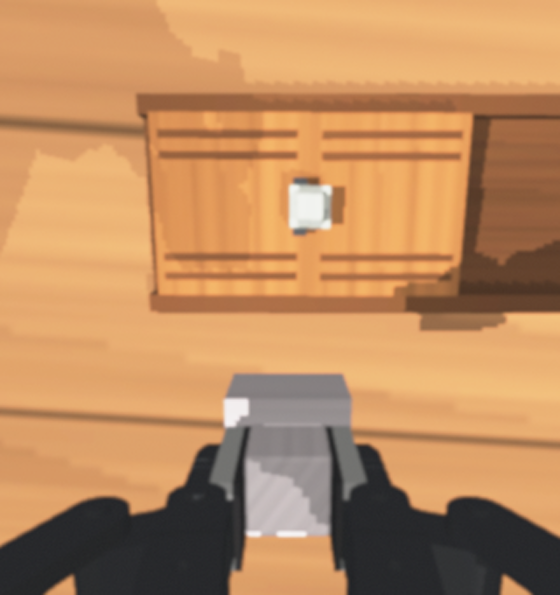

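Tenth and last picture: the cap sits square in the grip (skirt crop columns 225–350, centred on the tool) and the joined stud is at crop (310,206), full frame (297,118). Board edges are parallel to the tool within ~0.2°. Computing the shift to the seat.

```bash
python3 - <<'E'
from h import *
d=np.load("pics/w8.npz");K,T=d["K"],d["T"];d6=np.load("pics/w6.npz")
im=cv2.imread("pics/w8.png")
for s,v in((70,120),(60,150),(50,200)): print(grey(im,(200,60,360,190),s,v)[1:])
x,e=tri([ray(K,T,297,118),ray(d6["K"],d6["T"],379,88.7)]); print(x,e)
o=arm.get_obs(); Rw=R.from_euler('xyz',o["tcp_rot"],degrees=True).as_matrix()
for z in(.048,.056):
    p=onz(K,T,297,118,z); print(p, Rw.T@(p-o["eef_pos"]))
# board centre line & edges: corners of joined top face
C=[(120+150/1.75,113/1.75),(120+473/1.75,114/1.75),(120+460/1.75,296/1.75),(120+155/1.75,296/1.75)]
W=np.array([onz(K,T,*c,.038)[:2] for c in C]); print(W.round(4), W.mean(0), np.linalg.norm(W-np.roll(W,-1,0),axis=1))
E
```

```text
(array([285, 102,  25,  32, 632], dtype=int32), ((297.0, 117.5), (24.0, 31.0), 0.0))
(array([285, 105,  25,  26, 604], dtype=int32), ((297.0, 117.5), (25.0, 24.0), 90.0))
(array([285, 105,  24,  26, 492], dtype=int32), ((296.5, 117.5), (23.0, 25.0), 0.0))
[0.56247149 0.017216   0.05187314] [np.float64(0.00011570294313086531), np.float64(0.00011570294313062457)]
[0.562685   0.01711306 0.048     ] [0.07255294 0.01046143 0.12174029]
[0.56246613 0.01741386 0.056     ] [0.07234728 0.01014531 0.11374053]
[[ 0.602   0.0987]
 [ 0.6118 -0.0603]
 [ 0.5222 -0.0672]
 [ 0.5116  0.0962]] [0.56190232 0.01684376] [0.15934091 0.08985431 0.1637815  0.09041171]
```

Stud at (0.5625, 0.0172), height consistent. The joined board top measures 160 × 90 mm, so it is flush, and its centre agrees within 1 mm. Moving over it.

```bash
python3 shift.py '[[[0.0364, 0.0054, 0, 0, 0, 0, 0], [0.0364, 0.0054, 0, 0, 0, 0, 0], [0, 0, 0.04, 0, 0, 0.1, 0], [0, 0, 0.04, 0, 0, 0, 0], [0, 0, 0, 0, 0, 0, 0], [0, 0, 0, 0, 0, 0, 0]]]'|sed -n '2,7p'; python3 - <<'E'
from h import *
o=arm.get_obs(); Rw=R.from_euler('xyz',o["tcp_rot"],degrees=True).as_matrix()
print(Rw.T@(np.array([.5625,.0172,.09])-o["eef_pos"]))
E
```

```text
eef_pos: [0.5644, 0.0163, 0.0916]
tcp_rot: [180.0, -0.1, 3.5]
ft_force: [0.7, -0.3, -0.9]
grip_width: 0.249
grip_force: 59.1
[-0.00180706 -0.00104994  0.00162422]
```

```bash
python3 shift.py '[[[-0.001, 0, 0.01, 0, 0, 0, 0], [0, 0, 0.008, 0, 0, 0, 0], [0, 0, 0, 0, 0, 0, 0], [0, 0, 0, 0, 0, 0, 0]]]'|sed -n '2,4p'; python3 shift.py '[[[0, 0, 0.003, 0, 0, 0, 0], [0, 0, 0.003, 0, 0, 0, 0], [0, 0, 0, 0, 0, 0, 0]]]'|sed -n '2,4p'; python3 shift.py '[[[0, 0, 0.002, 0, 0, 0, 0], [0, 0, 0.001, 0, 0, 0, 0], [0, 0, 0, 0, 0, 0, 0]]]'|sed -n '2,4p'
```

```text
eef_pos: [0.5626, 0.0159, 0.0723]
tcp_rot: [180.0, -0.0, 3.5]
ft_force: [-0.1, 0.3, -1.5]
eef_pos: [0.5622, 0.016, 0.0658]
tcp_rot: [-180.0, 0.0, 3.5]
ft_force: [0.4, 0.7, -0.3]
eef_pos: [0.5629, 0.0159, 0.0634]
tcp_rot: [180.0, -0.1, 3.5]
ft_force: [0.6, 0.2, -0.0]
```

The underside is now ~11 mm above home with no side force, so the cap is around the stud. Pressing through the catches.

```bash
for k in 1; do python3 shift.py '[[[0, 0, 0.002, 0, 0, 0, 0], [0, 0, 0, 0, 0, 0, 0]]]'|sed -n '2,4p'; python3 shift.py '[[[0, 0, 0.002, 0, 0, 0, 0], [0, 0, 0, 0, 0, 0, 0]]]'|sed -n '2,4p';python3 shift.py '[[[0, 0, 0.002, 0, 0, 0, 0], [0, 0, 0, 0, 0, 0, 0]]]'|sed -n '2,4p';python3 shift.py '[[[0, 0, 0.002, 0, 0, 0, 0], [0, 0, 0, 0, 0, 0, 0]]]'|sed -n '2,7p'; done
```

```text
eef_pos: [0.5634, 0.0158, 0.0619]
tcp_rot: [180.0, -0.1, 3.5]
ft_force: [1.1, 1.0, 3.9]
eef_pos: [0.5632, 0.0159, 0.06]
tcp_rot: [180.0, -0.1, 3.5]
ft_force: [0.1, 0.8, 0.8]
eef_pos: [0.5623, 0.016, 0.0567]
tcp_rot: [-180.0, 0.0, 3.5]
ft_force: [1.9, -0.5, 0.2]
eef_pos: [0.562, 0.016, 0.0542]
tcp_rot: [-180.0, 0.0, 3.5]
ft_force: [4.5, -0.3, -5.2]
grip_width: 0.245
grip_force: 59.5
```

```bash
python3 shift.py '[[[0, 0, 0.001, 0, 0, 0, 0], [0, 0, 0, 0, 0, 0, 0]]]'|sed -n '2,4p'; python3 shift.py '[[[0, 0, 0.001, 0, 0, 0, 0], [0, 0, 0, 0, 0, 0, 0]]]'|sed -n '2,4p';python3 shift.py '[[[0, 0, 0.001, 0, 0, 0, 0], [0, 0, 0, 0, 0, 0, 0]]]'|sed -n '2,7p'
```

```text
eef_pos: [0.5622, 0.016, 0.0539]
tcp_rot: [-180.0, 0.0, 3.5]
ft_force: [2.3, -0.1, -3.6]
eef_pos: [0.5623, 0.016, 0.0531]
tcp_rot: [-180.0, 0.0, 3.5]
ft_force: [1.9, 0.7, -2.1]
eef_pos: [0.5625, 0.0159, 0.0528]
tcp_rot: [180.0, 0.0, 3.5]
ft_force: [-2.5, 0.2, 4.3]
grip_width: 0.24
grip_force: 60.5
```

```bash
python3 shift.py '[[[0, 0, 0.001, 0, 0, 0, 0], [0, 0, 0, 0, 0, 0, 0], [0, 0, 0, 0, 0, 0, 0]]]'|sed -n '2,4p'; python3 shift.py '[[[0, 0, 0.0008, 0, 0, 0, 0], [0, 0, 0, 0, 0, 0, 0], [0, 0, 0, 0, 0, 0, 0]]]'|sed -n '1,7p'
```

```text
eef_pos: [0.5626, 0.0159, 0.0528]
tcp_rot: [180.0, 0.0, 3.5]
ft_force: [-5.3, 0.4, 11.0]
clock: 17.82
eef_pos: [0.5626, 0.0159, 0.0527]
tcp_rot: [180.0, 0.1, 3.5]
ft_force: [-8.1, 0.0, 16.3]
grip_width: 0.241
grip_force: 62.5
```

```bash
python3 shift.py '[[[-0.001, 0, -0.0004, 0, 0, 0, 0], [0, 0, 0, 0, 0, 0, 0], [0, 0, 0, 0, 0, 0, 0]]]'|sed -n '1,7p'; python3 - <<'E'
from h import *
im,K,T=grab("wrist"); cv2.imwrite("pics/w9.png",im)
# bright board top row just past the skirt: look for a dark gap at the seam
for r in (130,150,170): print(im[r,230:340:3,2])
print(proj(K,T,[.60,.0195,.038]),arm.get_obs()["ft_force"])
E
```

```text
clock: 18.2
eef_pos: [0.5625, 0.0159, 0.0528]
tcp_rot: [180.0, -0.1, 3.5]
ft_force: [-3.0, -0.1, 10.9]
grip_width: 0.242
grip_force: 61.5
[222 222 222 222 222 221 222 223 223 223 223 223 223 224 224 224 224 225
 225 224 225 224 225 225 225 225 225 225 225 225 225 225 226 226 225 226
 226]
[165 166 165 164 164 164 164 164 164 163 163 162 163 162 163 163 163 162
 164 163 163 162 161 161 162 161 160 160 160 159 160 161 160 160 159 160
 159]
[227 228 231 234 235 237 238 236 233 232 232 234 236 235 232 228 226 227
 223 222 221 229 231 228 229 230 230 229 228 227 228 228 231 243 244 244
 243]
[283.16600136 177.80902145] [-2.52927167  0.60240302 10.99525499]
```

Cap at its home height (stopped dead at z=0.0528 against a 0.0525 prediction), no dark gap at the seam, a steady 11 N press and the grip held. Handing in.

```bash
python3 -c "
from cell import arm, camrig, ticket
print(ticket.sign_off())"
```

```text
the job is handed in; nothing more can be done
None
```

The job is handed in, with no verdict returned: the loose board is flush against the fixed board, the cap is snapped fully home on the stud, and the gripper is still holding it down with about 11 N.

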